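Put away and lock up the spray cans

ROBOT

A 6-joint arm with a two-finger parallel gripper is mounted at the origin on the work surface. World frame = base frame: x ahead of the robot, y to its left, z up, the work surface at z = 0. Lengths are in mm, angles in rad, forces in N, time in s.
With the tool pointing down it reaches from about 400 to 925 mm from the base axis. Payload 12.5 kg.
Tool frame: the origin (TCP) lies between the finger pads; the fingertips stand env.tip_extent ahead of it and the grasp point (between the pads) lies 11 mm behind it (env.tip_extent is the distance from the TCP to the fingertips, in mm); z points along the fingers, y is the line along which they close (so a half turn about z gives the same grasp; the last joint's range is limited). The gripper opens to 95 mm and grips with 3 to 60 N. Pads are 20 mm wide; open, the fingers measure 119 mm over their backs; the gripper's body (75 mm by 180 mm) begins 59 mm behind the grasp point.
Start: joints at [1.136, 0.491, 1.559, -0, 1.092, -0.106], TCP at [201.801, 591.542, 222.661] pointing down, gripper open.
Joint ranges: [-3.1, 3.1], [-0.84, 2.19], [0.05, 2.79], [-1.13, 4.28], [0.06, 2.93], [-2.69, 2.69]. Speed limits (rad/s): [2.22, 2.22, 2.79, 3.14, 3.14, 3.14].

INTERFACE

Orientations are given as [roll, pitch, yaw] about the fixed x, y, z axes, in that order (R = Rz(yaw) Ry(pitch) Rx(roll)).
In Python, from cell import env gives the robot as it stands.
- The arm moves only by the tool carry_out, never from a script. Its argument "motion" is a list of rows, each a list of 5 numbers: the shift along the tool's x, y, z in mm, then the turn about the tool's z in degrees, then the closure, from 0 (fully open) to 1 (shut). A call has 1 to 12 rows; each row shifts and turns the commanded pose from where the row before left it, along the tool's axes as they then stand; what a row does not reach is not made up. A row lasts 1/10 s, in which the tool goes at most 50 mm and 8.59 degrees, less where a joint would pass 70% of its speed; a pose out of reach is approached as far as the arm can. A call with a gripper value outside its range is refused whole. The fingers move at their own pace and stop on an object; the grip force is fixed at half the most. Time passes only in rows, so rows that do not move let the fingers close. It gives the time, the measured TCP pose, the force, the opening and the grip force at its end, in the units of the state.
- env.state(): the state, without advancing time (a new reading comes with each control period).
- env.read_camera(name): name is "side" or "top" or "wrist"; returns a dict with "color" (420x560x3 uint8, red, green, blue), "K" (3x3 intrinsics, pixels), "dist" ([k1, k2, p1, p2, k3] as OpenCV has them; the pictures are not rectified), "R" (3x3) and "t" (3): a world point X has camera coordinates R X + t; the wrist camera has in their place "hand_eye" (4x4, takes a point from camera to tool coordinates, whose origin is the TCP and whose axes are the flange's). Camera axes: x right, y down, z forward; pixel columns grow to the right and rows downward; lengths in mm; the calibration is good to about 2 mm. A picture is of the moment at which its call begins: read the wrist's pose just before it. There is no depth.
- env.job_done(): hands the job in; it is judged then, once.
The state is a dict: "t": time; "joints": joint angles; "qvel": joint speeds; "tau": joint torques, N m; "eef_pos": TCP position; "tcp_rot": TCP orientation; "ft_force": force on the tool from outside, world axes, zero at the start; "moment": the same for the moment, N m; "opening": opening from 0.0 (shut) to 1.0 (fully open); "grip_force": force on a finger pad.
Only numpy, scipy, OpenCV 4.12 (cv2) and the standard library are available. Lean on these libraries where they do the work, as an engineer would, in place of code of your own. Each camera call takes 0.05 s, during which the arm holds its last target. There are 200 camera calls.

TASK

Open the locked green rack, put away in it every spray can standing on the bench, and lock it again: swing the red lever fully over towards the rack's mouth, then lift the yellow lock bar off the rail on the rack's roof and hang it on the stand's hook. Slide each can upright in through the open front of the lane whose slot is edged in the colour of its cap, the cap running in the roof's slot, well in, so that all stand behind where the lock bar's legs come down. When all are in, hang the lock bar back over the rack's rail with its legs down in the two slots, let go of it, then swing the lever fully over to the back again; leave everything else on the bench where it is.

Things in the scene. Friction and masses are not known exactly. Their poses are not given: they have to be found in the camera images.
- rack: green fixed rack, 210 deep, 230 wide. Origin on the bench, middle of its open front (mouth); x inward, y left, z up. Two lanes, mid-lines at y = +75/-75. Roof underside 120, top 124 high, with a 40 wide slot along each lane, open at the mouth: caps (24) pass, bodies (60) go under. Back stop at x 210, 50 high. Rail on the roof's middle; lever plinth outside the left wall, y 115-175, 50 high (mm)
- red_lane: the lane with red-painted slot edges. Origin: on the bench, mid-lane, at its open mouth; x points into the lane (away from the mouth), y across, z up. The lane takes two cans, one behind the other: 70 mm wide inside, 210 mm deep to a low back stop.
- blue_lane: the lane with blue-painted slot edges. Origin: on the bench, mid-lane, at its open mouth; x points into the lane (away from the mouth), y across, z up. The lane takes two cans, one behind the other: 70 mm wide inside, 210 mm deep to a low back stop.
- rail (a point): top of the rack's steel rail, mid-length: a bar 10 mm thick along the rack's x, 159 mm above the bench (35 mm above the roof), on posts 10 mm thick 38 mm before and behind this point (66 mm clear between). Axes as the rack's
- hook (a point): top of the stand's hook bar, where the lock bar is to hang meanwhile: bar 10 mm in diameter, 159 mm above the bench, along this point's x; it comes from a post 45 mm away at +x and its free end at -x turns up to 173 mm at 35 to 47 mm from this point.
- lockbar: yellow, 170 mm wide, 0.3 kg. Origin: underside of its saddle's top, the point that rests on a rail; z up. Saddle: inverted U, 36 long (x), 20 wide inside, 28 outside, top 5 thick, sides 22 down. Black grip fin on top: 34 (x) x 12 (y), 5 to 45 above origin. Arms (12 in x, 8 to 22 below) lead to legs at y = +75/-75, 12 (x) x 20 (y), reaching 53 below. Alike if turned half round
- lever (a joint): red lock lever on the rack's plinth, rad: 0 fully over toward the rack's mouth (rack -x), unlocked; 1.0 fully over to the back (rack +x), locked; stays where left. It starts between 0.8 and 1.0. Unlocked counts below 0.15, locked above 0.85
- lever_tip (a point): end of the red lever, 80 mm from its pivot; the pivot is straight below the middle of its swing, its axis along the rack's y.
- stand: steel stand fixed to the bench: base plate 110 x 100 x 12 mm, post and hook bar. Origin: on the bench below hook; axes as hook.
- red1: spray can, upright: aluminium and white body 60 mm across and 100 mm tall with a red band, a shallow shoulder up to 110 mm, then a red cylindrical cap 24 mm across whose flat top is 160 mm above the can's foot; about 0.3 kg. Origin: centre of the foot; z up. May be absent (None from the start). Grip it by the cap.
- red2: spray can, upright: aluminium and white body 60 mm across and 100 mm tall with a red band, a shallow shoulder up to 110 mm, then a red cylindrical cap 24 mm across whose flat top is 160 mm above the can's foot; about 0.3 kg. Origin: centre of the foot; z up. May be absent (None from the start). Grip it by the cap.
- blue1: spray can, upright: aluminium and white body 60 mm across and 100 mm tall with a blue band, a shallow shoulder up to 110 mm, then a blue cylindrical cap 24 mm across whose flat top is 160 mm above the can's foot; about 0.3 kg. Origin: centre of the foot; z up. May be absent (None from the start). Grip it by the cap.
- blue2: spray can, upright: aluminium and white body 60 mm across and 100 mm tall with a blue band, a shallow shoulder up to 110 mm, then a blue cylindrical cap 24 mm across whose flat top is 160 mm above the can's foot; about 0.3 kg. Origin: centre of the foot; z up. May be absent (None from the start). Grip it by the cap.
- thinner: bystander, leave alone: blue paint-thinner tin, 72 mm across, 120 mm tall. Origin at its underside.
- brush: bystander, leave alone: paint brush lying flat. Origin at its underside.
- tape: bystander, leave alone: yellow plastic roll core, ring 100 mm across, 24 mm high. Origin at its underside.
- wedge: bystander, leave alone: wooden block 120 x 50 x 35 mm. Origin at its underside.
- mixcup: bystander, leave alone: white mixing cup, 70 mm across, 70 mm tall. Origin at its underside.
- sander: bystander, leave alone: cork sanding block 110 x 60 x 40 mm. Origin at its underside.
- mallet: bystander, leave alone: hammer lying flat. Origin at its underside.
Not all that is in view belongs to the job. Leave any purple look-alike of the red1 alone.

How it is judged (in metres and radians):
On the way, in this order (a step that is already met when the one before it is completed fails the run):
1. the lever is swung over towards the mouth (unlocked) (value of joint lever below 0.15 rad), for 0.2 s.
2. the lock bar hangs released on the stand's hook (x of lockbar in the frame of hook between -0.03 and 0.03 m and y of lockbar in the frame of hook between -0.012 and 0.012 m and z of lockbar in the frame of hook between -0.006 and 0.006 m and angle between lockbar's own z axis and vertical below 0.15 rad and angle between the x axis of lockbar and the x axis of stand, either way round below 0.3 rad and linear speed of lockbar below 0.03 m/s and contact force between the fingers and lockbar below 0.3 N), for 0.2 s.
3. every can stands in the lane of its colour, behind the place of the lock bar (x of red1 in the frame of red_lane between 0.06 and 0.195 m and y of red1 in the frame of red_lane between -0.02 and 0.02 m and z of red1 in the frame of red_lane between -0.01 and 0.012 m and angle between each of red1, red2, blue1, blue2's own z axis and vertical below 0.12 rad and linear speed of each of red1, red2, blue1, blue2 below 0.03 m/s and x of red2 in the frame of red_lane between 0.06 and 0.195 m and y of red2 in the frame of red_lane between -0.02 and 0.02 m and z of red2 in the frame of red_lane between -0.01 and 0.012 m and x of blue1 in the frame of blue_lane between 0.06 and 0.195 m and y of blue1 in the frame of blue_lane between -0.02 and 0.02 m and z of blue1 in the frame of blue_lane between -0.01 and 0.012 m and x of blue2 in the frame of blue_lane between 0.06 and 0.195 m and y of blue2 in the frame of blue_lane between -0.02 and 0.02 m and z of blue2 in the frame of blue_lane between -0.01 and 0.012 m), for 0.2 s.
4. the lock bar hangs over the rack's rail, legs in the slots, released (x of lockbar in the frame of rail between -0.022 and 0.022 m and y of lockbar in the frame of rail between -0.012 and 0.012 m and z of lockbar in the frame of rail between -0.006 and 0.006 m and angle between lockbar's own z axis and vertical below 0.15 rad and angle between the x axis of lockbar and the x axis of rack, either way round below 0.3 rad and linear speed of lockbar below 0.03 m/s and contact force between the fingers and lockbar below 0.3 N), for 0.2 s.
5. the lock lever is swung over (value of joint lever above 0.85 rad), for 0.2 s.
At the end, for the whole second after the job is handed in: Each can upright (0.12 rad) in its colour's lane, axis over 60 mm past the mouth, within 20 mm of mid-lane; lock bar hanging released on the rail (origin within 22 mm along, 12 across, 6 in height of rail, tilt under 0.15 rad); lever past 0.85 rad; all at rest (all of step 3 and all of step 4 and value of joint lever above 0.85 rad); the robot touches nothing.
It fails at once if a bystander is moved by more than 30 mm (distance of any of thinner, brush, tape, wedge, mixcup, sander, mallet from where it was at the start of the episode above 0.03 m).
Of red1, red2, blue1, blue2 only 2 to 4 are there at a start; the rules pass over those that are not, and their reading is None.
At some moment in a run one of red1, red2, blue1, blue2 may be knocked a few centimetres aside while the robot is not near it.
It also fails if it takes over 210 s, if anything falls off the work surface, if the arm or the gripper's body presses on something with over 40 N, if the wrist force passes 120 N, or if a joint passes its speed limit or range.

## Working session

There is one attempt and no reset: what is moved stays moved. The work goes in short steps, Python scripts to look and compute and a tool call to move; the robot and the scene stay as the last step left them, time stands still between calls to the robot, and variables do not carry over. Pictures are saved under pics/ and viewed, at most 14 in all, crops included, and the job is handed in when it is done.

Besides the shell and the picture viewer there is one more tool, called by a JSON object that holds its "op" and its "data", one argument or row to a line. carry_out: Moves the arm, as the interface text tells. Its arguments: {"type":"object","properties":{"motion":{"type":"array"}},"required":["motion"]}

```bash
ls; mkdir -p pics; python3 - <<'E'
from cell import env
import cv2,pickle
print(env.state(), env.tip_extent)
d={}
for n in("top","side"):
    c=env.read_camera(n);d[n]=c
    cv2.imwrite(f"pics/{n}0.png",c["color"][:,:,::-1]); print(n,c["K"],c["dist"],c["R"],c["t"])
pickle.dump(d,open("c0.pkl","wb"))
E
```

```text
pics
{'t': 0.0, 'joints': array([ 1.13637791e+00,  4.91575165e-01,  1.55947422e+00, -2.17538931e-05,
        1.09168871e+00, -1.05579255e-01]), 'qvel': array([-0.00056071, -0.00104482,  0.00044176, -0.00057185,  0.00048413,
       -0.00241136]), 'tau': array([ 1.75640503e-04, -6.12656808e+01, -2.58171272e+01,  6.92569907e-02,
        4.82405175e-02, -1.40739944e-04]), 'eef_pos': array([201.70798465, 591.29803518, 222.04351613]), 'tcp_rot': array([-3.14045155e+00, -1.01525667e-04,  2.81276347e+00]), 'ft_force': array([ 0.14250206, -0.30649143,  0.5172266 ]), 'moment': array([-0.02602807, -0.02857091,  0.01700545]), 'grip_force': 0.0, 'opening': 1.002174394848807} 8.0
top [[464.03044863   0.         283.56134772]
 [  0.         464.03044863 212.96577529]
 [  0.           0.           1.        ]] [-0.15991918  0.          0.          0.          0.        ] [[-0.0265585  -0.99964337  0.00278985]
 [-0.99664625  0.02626258 -0.07750186]
 [ 0.07740095 -0.00483882 -0.9969883 ]] [  16.30605707  539.88588616 1325.66407891]
side [[501.67917862   0.         276.21129594]
 [  0.         501.67917862 209.16289715]
 [  0.           0.           1.        ]] [-0.125354  0.        0.        0.        0.      ] [[ 8.25130733e-01 -5.64941773e-01  2.58171969e-04]
 [-4.28476110e-01 -6.26112302e-01 -6.51453458e-01]
 [ 3.68194916e-01  5.37423649e-01 -7.58688556e-01]] [-429.46868781  308.70778337 1441.17646735]
```

View pics/top0.png

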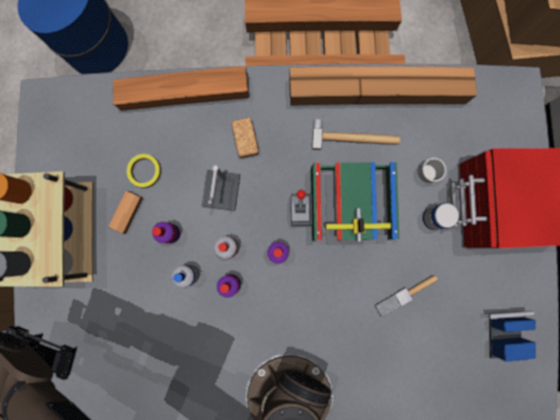

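View pics/side0.png

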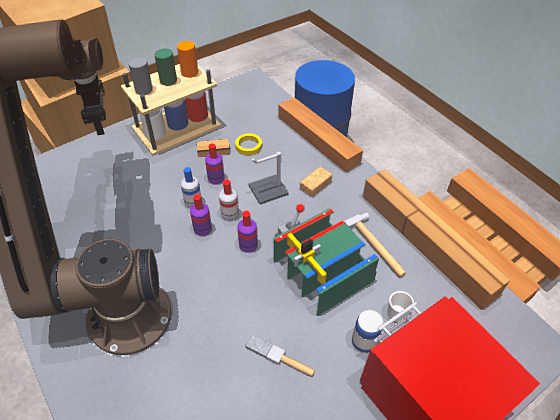

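```bash
cat > h.py <<'E'
import numpy as np,cv2
def ray(c,uv,T=None):
    p=cv2.undistortPoints(np.array([[uv]],float),c["K"],np.array(c["dist"]))[0,0]
    d=np.array([p[0],p[1],1.]); R,t=np.array(c["R"]),np.array(c["t"])
    d=R.T@d; return -R.T@t,d/np.linalg.norm(d)
def onz(c,uv,z):
    o,d=ray(c,uv); return o+d*(z-o[2])/d[2]
def tri(r):
    A=sum(np.eye(3)-np.outer(d,d) for o,d in r);b=sum((np.eye(3)-np.outer(d,d))@o for o,d in r)
    return np.linalg.solve(A,b)
def proj(c,X):
    return cv2.projectPoints(np.array([X],float),cv2.Rodrigues(np.array(c["R"]))[0],np.array(c["t"]),c["K"],np.array(c["dist"]))[0][0,0]
def crop(c,x0,y0,x1,y1,k):
    return cv2.resize(c["color"][y0:y1,x0:x1,::-1],None,fx=k,fy=k,interpolation=cv2.INTER_CUBIC)
def blobs(c,lo,hi,amin=15,box=(0,0,560,420)):
    """HSV blobs (u,v,area,rect) in box"""
    m=cv2.inRange(cv2.cvtColor(c["color"],cv2.COLOR_RGB2HSV),np.array(lo),np.array(hi))
    x0,y0,x1,y1=box;z=np.zeros_like(m);z[y0:y1,x0:x1]=m[y0:y1,x0:x1]
    n,l,s,ce=cv2.connectedComponentsWithStats(z)
    return [(ce[i].round(1),s[i,4],cv2.minAreaRect(np.argwhere(l==i)[:,::-1].astype(np.float32))) for i in range(1,n) if s[i,4]>=amin]
def wrist(env):
    from scipy.spatial.transform import Rotation as Ro
    s=env.state(); c=env.read_camera("wrist"); H=np.array(c["hand_eye"])
    Rt=Ro.from_euler("xyz",s["tcp_rot"]).as_matrix(); Rc=Rt@H[:3,:3]; tc=Rt@H[:3,3]+s["eef_pos"]
    c["R"]=Rc.T; c["t"]=-Rc.T@tc; return c,s
E
python3 - <<'E'
import pickle;from h import *
d=pickle.load(open("c0.pkl","rb"))
a=crop(d["top"],140,150,300,310,4.5)[:590]; cv2.imwrite("pics/a.png",cv2.resize(crop(d["top"],140,155,410,305,1),None,fx=2.96,fy=2.96,interpolation=cv2.INTER_CUBIC))
cv2.imwrite("pics/b.png",crop(d["side"],170,130,400,320,3))
E
```

```text
(no output)
```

View pics/a.png

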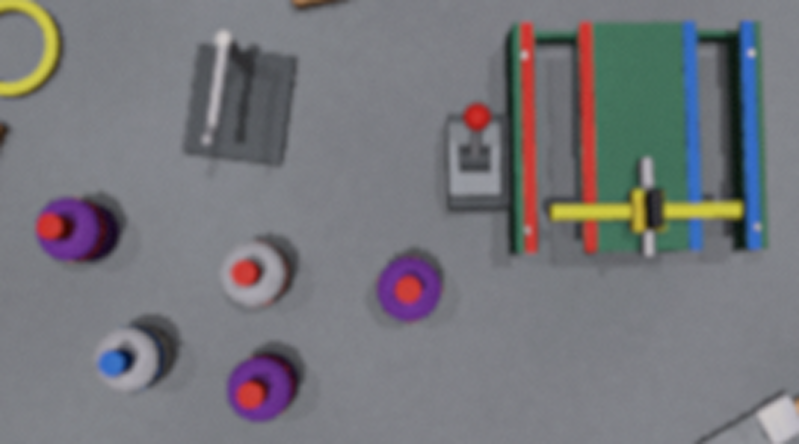

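View pics/b.png

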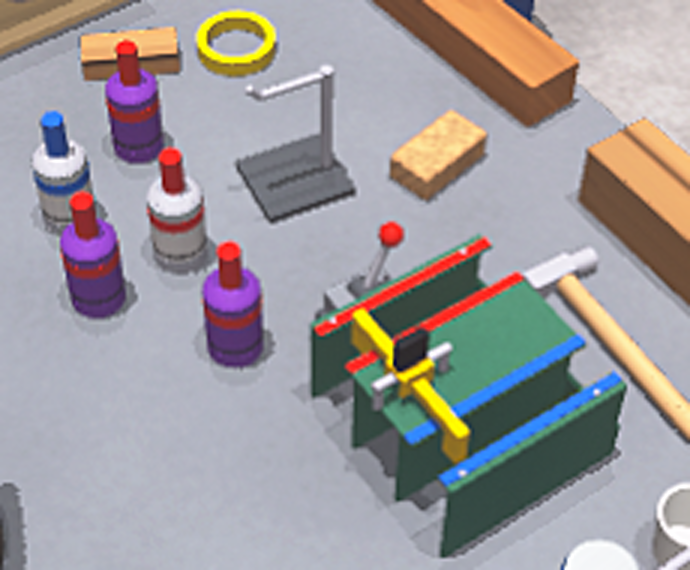

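```bash
python3 - <<'E'
import pickle;from h import *
d=pickle.load(open("c0.pkl","rb"));T,S=d["top"],d["side"]
red=[((0,130,90),(6,255,255)),((172,130,90),(179,255,255))]
for nm,c,bx in(("top",T,(140,155,410,305)),("side",S,(170,130,400,320))):
  for col,lo,hi in(("red",(0,150,110),(6,255,255)),("blue",(104,150,90),(118,255,255)),("yel",(24,150,110),(32,255,255))):
    for b in blobs(c,lo,hi,12,bx): print(nm,col,b[0],b[1],np.round(cv2.boxPoints(b[2]),1).tolist())
ta=lambda u,v:(140+u/2.96,155+v/2.96); sb=lambda u,v:(170+u/3,130+v/3)
P=tri([ray(T,ta(223,38)),ray(S,sb(327,72))]);Q=tri([ray(T,ta(207,140)),ray(S,sb(253,92))])
print("post",P,"tip",Q)
print("lever",tri([ray(T,ta(477,117)),ray(S,sb(391,233))]))
for n,a in (("FL",(511,252)),("FR",(766,246)),("BL",(513,25)),("BR",(758,22))): print(n,onz(T,ta(*a),124))
for n,a in (("rail f",(649,254)),("rail b",(646,160)),):print(n,onz(T,ta(*a),159))
for a in((198,43),(297,57),(283,165),(184,153)):print("base",onz(T,ta(*a),12))
E
```

```text
top red [318.3 200.9] 248 [[315.6000061035156, 163.0], [319.0, 163.0], [320.79998779296875, 239.0], [317.3999938964844, 239.10000610351562]]
top red [337.9 192.6] 238 [[334.79998779296875, 163.10000610351562], [339.0, 162.89999389648438], [340.79998779296875, 222.0], [336.70001220703125, 222.10000610351562]]
top red [300.8 194.2] 54 [[295.5, 194.5], [301.0, 189.0], [306.0, 194.0], [300.5, 199.5]]
top red [157.1 231.4] 38 [[154.0, 229.0], [160.0, 229.0], [160.0, 234.0], [154.0, 234.0]]
top red [339.  234.5] 30 [[338.0, 230.0], [340.0, 230.0], [340.0, 239.0], [338.0, 239.0]]
top red [222.6 246.8] 49 [[219.0, 244.0], [226.0, 244.0], [226.0, 250.0], [219.0, 250.0]]
top red [277.6 252.4] 33 [[275.0, 250.0], [280.0, 250.0], [280.0, 255.0], [275.0, 255.0]]
top red [224.7 287.6] 44 [[220.1999969482422, 286.3999938964844], [226.60000610351562, 283.20001220703125], [229.39999389648438, 288.79998779296875], [223.0, 292.0]]
top blue [373.1 192.2] 228 [[370.6000061035156, 163.0], [374.8999938964844, 162.89999389648438], [376.0, 222.0], [371.70001220703125, 222.10000610351562]]
top blue [392.8 200
[... 3516 characters left out ...]
844, 255.0], [326.1000061035156, 273.20001220703125], [322.6000061035156, 276.20001220703125]]
post [654.94348087 180.30713134 151.16591949] tip [564.20372526 193.6226915  159.06776823]
lever [578.2166524  -45.16928441 143.95592635]
FL [457.32881949 -73.16516761 124.        ]
FR [ 455.91894213 -306.45207348  124.        ]
BL [664.50350636 -81.61266007 124.        ]
BR [ 662.63578949 -308.89038518  124.        ]
rail f [ 451.47788548 -192.5153859   159.        ]
rail b [ 534.52587264 -192.98513168  159.        ]
base [675.66059797 225.31575585  12.        ]
base [658.55633333 126.27406649  12.        ]
base [551.03990171 142.09168613  12.        ]
base [565.60750237 240.52096962  12.        ]
```

```bash
python3 - <<'E'
import pickle;from h import *
d=pickle.load(open("c0.pkl","rb"));T,S=d["top"],d["side"]
for n,t,s in(("red",(222.6,246.8),(226.6,184)),("blue",(178.1,277.1),(187.6,173.5))):
  print(n,onz(T,t,157),tri([ray(T,t),ray(S,s)]))
for n,t in(("p1",(157.1,231.4)),("p2",(224.7,287.6)),("p3",(277.6,252.4))): print(n,onz(T,t,157))
# slot-edge strips, mid points front/back, z124
for n,a,b in(("r1",(319.1,239),(317.3,163)),("r2",(340,239),(336.9,163)),("b1",(374.9,238),(372.7,163)),("b2",(394.2,238),(391.7,163))):
  print(n,onz(T,a,124),onz(T,b,124))
for n,a in(("yl",(326,226)),("yr",(390.5,225.6))):print(n,onz(T,a,148))
for n,a in(("side r1",(289.4,232.7)),):print(n,onz(S,a,124))
print("lockbar ends yaw via side", onz(S,(287.5,233),150),onz(S,(326,276),150))
print("side front FL",onz(S,(275,240.2),124),"FR b2",onz(S,(316.7,290),124),"back r1",onz(S,(331.7,210.5),124),"b2 back",onz(S,(375.5,255),124))
E
```

```text
red [445.48508632 163.56736896 157.        ] [444.78853375 165.65596002 144.32771722]
blue [369.08022848 282.12330631 157.        ] [367.46639069 287.45371856 134.45270723]
p1 [489.70823195 336.50417834 157.        ]
p2 [339.60658753 160.35829085 157.        ]
p3 [427.4199039   20.86166576 157.        ]
r1 [459.87789576 -90.55122139 124.        ] [665.47350765 -92.47825637 124.        ]
r2 [ 458.29154104 -146.60860798  124.        ] [ 664.26195764 -145.78156208  124.        ]
b1 [ 458.20111009 -241.07737297  124.        ] [ 662.24271239 -243.91746452  124.        ]
b2 [ 456.59918224 -293.85316822  124.        ] [ 661.27367935 -296.58718307  124.        ]
yl [ 493.00746337 -107.86024458  148.        ]
yr [ 489.28127121 -279.39764423  148.        ]
side r1 [504.47171233 -92.37707197 124.        ]
lockbar ends yaw via side [ 487.12217496 -106.41641299  150.        ] [ 487.9998924  -285.95859498  150.        ]
side front FL [453.67046834 -91.26620539 124.        ] FR b2 [ 451.49931533 -295.04019339  124.        ] back r1 [661.79493923 -95.42252247 124.        ] b2 back [ 661.22998654 -298.44054242  124.        ]
```

{"op": "carry_out", "data": {
  "motion": [
    [0,0,-27,-6.27,0],
    [0,0,-27,-6.27,0],
    [0,0,-27,-6.27,0],
    [-24,-42,0,0,0],
    [-24,-42,0,0,0],
    [-24,-42,0,0,0],
    [-24,-42,0,0,0],
    [-24,-42,0,0,0],
    [-24,-42,0,0,0],
    [-24,-42,0,0,0],
    [-24,-42,0,0,0],
    [-20,-42,0,0,0]
  ]
}}

```text
t: 1.3
eef_pos: [414.3, 211.6, 303.6]
tcp_rot: [3.142, 0.0, 3.141]
ft_force: [0.2, 0.2, 0.1]
opening: 1.0
grip_force: 0.0
```

```bash
python3 - <<'E'
from cell import env
from h import *
c,s=wrist(env);print(s["eef_pos"],s["tcp_rot"],s["joints"]);print(c["hand_eye"],c["K"][0,0],proj(c,[445,165,160]))
cv2.imwrite("pics/w1.png",c["color"][:,:,::-1])
E
```

```text
[414.30622259 211.56212019 303.57725128] [3.14153907e+00 1.18737258e-04 3.14103466e+00] [ 3.29979320e-01  1.76077234e-01  1.81483151e+00  1.33006325e-05
  1.15055421e+00 -1.24026444e+00]
[[-9.22542887e-04 -9.67548917e-01 -2.52682097e-01  7.06687898e+01]
 [ 9.99999309e-01 -1.07658778e-03  4.71379239e-04 -1.60861514e-01]
 [-7.28116931e-04 -2.52681487e-01  9.67549242e-01 -1.61395436e+02]
 [ 0.00000000e+00  0.00000000e+00  0.00000000e+00  1.00000000e+00]] 291.56973729049423 [239.75068115 225.00885755]
```

View pics/w1.png

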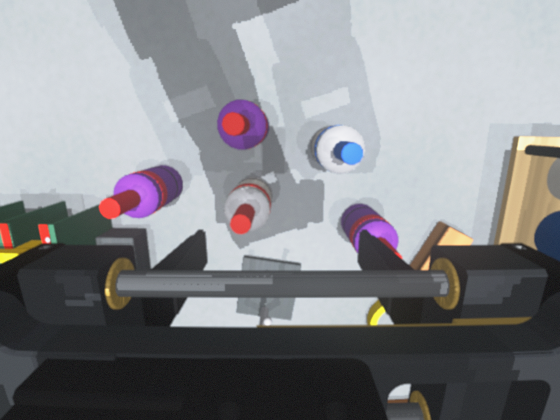

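{"op": "carry_out", "data": {
  "motion": [
    [-26,-32,0,0,0.5],
    [-26,-32,0,0,1],
    [-26,-32,0,0,1],
    [-26,-32,0,0,1],
    [-26,-32,0,0,1],
    [-26,-32,0,0,1],
    [-25,-32,0,0,1],
    [-25,-32,0,0,1],
    [0,0,0,0,1]
  ]
}}

```text
t: 2.25
eef_pos: [621.3, -46.1, 302.2]
tcp_rot: [-3.141, -0.001, 3.138]
ft_force: [0.0, 0.3, -0.5]
opening: 0.303
grip_force: 0.0
```

```bash
python3 - <<'E'
from cell import env
from h import *
import pickle
c,s=wrist(env);print(s["eef_pos"],s["opening"],proj(c,[578,-45,144]))
for b in blobs(c,(0,150,110),(6,255,255),40):print(b)
cv2.imwrite("pics/w2.png",c["color"][:,:,::-1]);pickle.dump((c,s),open("w2.pkl","wb"))
E
```

```text
[621.3316353  -46.12756057 302.2127004 ] 0.3025064339157717 [282.90404867 155.97297277]
(array([345.9,   9.7]), np.int32(448), ((345.6470642089844, 8.088216781616211), (19.72233772277832, 30.69824981689453), 30.963756561279297))
(array([488.8,  23.6]), np.int32(1116), ((488.2107238769531, 25.422908782958984), (23.945255279541016, 57.13639450073242), 57.80426788330078))
(array([435.1,  50.3]), np.int32(254), ((436.96124267578125, 47.52281188964844), (45.88028335571289, 17.807214736938477), 73.53998565673828))
(array([325.5,  44.8]), np.int32(64), ((326.9053955078125, 44.196380615234375), (34.48188018798828, 8.49721622467041), 29.538782119750977))
(array([189.6,  50.5]), np.int32(210), ((189.5, 50.5), (21.0, 9.0), 90.0))
(array([241.6, 130.4]), np.int32(1645), ((242.02813720703125, 132.99920654296875), (186.26414489746094, 9.883402824401855), 88.38645935058594))
(array([557. ,  87.9]), np.int32(138), ((556.5, 87.0), (30.0, 5.0), 90.0))
(array([195.6, 151.4]), np.int32(1303), ((195.58702087402344, 152.46514892578125), (147.6901397705078, 9.300436973571777), 86.60028839111328))
(array([283.7, 156.1]), np.int32(363), ((283.7500305175781, 155.75001525878906), (20.50609588623047, 21.21320343017578), 45.0))
```

View pics/w2.png

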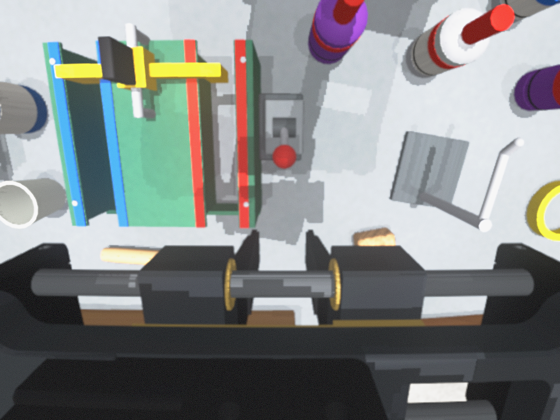

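{"op": "carry_out", "data": {
  "motion": [
    [0,0,45,0,1],
    [0,0,45,0,1],
    [0,0,45,0,1],
    [0,0,35,0,1],
    [10,0,0,0,1],
    [10,0,0,0,1],
    [10,0,0,0,1],
    [10,0,0,0,1],
    [10,0,0,0,1],
    [10,0,0,0,1],
    [10,0,0,0,1],
    [10,0,0,0,1]
  ]
}}

```text
t: 3.5
eef_pos: [538.6, -42.7, 133.7]
tcp_rot: [3.142, 0.0, 3.141]
ft_force: [2.0, -0.0, 0.1]
opening: 0.007
grip_force: 0.6
```

{"op": "carry_out", "data": {
  "motion": [
    [5,0,0,0,1],
    [5,0,0,0,1],
    [4,0,0,0,1],
    [0,0,0,0,1]
  ]
}}

```text
t: 3.9
eef_pos: [531.8, -43.3, 134.7]
tcp_rot: [-3.14, 0.016, 3.14]
ft_force: [30.2, 1.9, -13.6]
opening: 0.006
grip_force: 15.7
```

```bash
python3 - <<'E'
from cell import env
from h import *
import pickle
d=pickle.load(open("c0.pkl","rb"))
c,s=wrist(env);print(s["eef_pos"],s["opening"],s["ft_force"])
T=env.read_camera("top");S=env.read_camera("side")
for b in blobs(T,(0,150,110),(6,255,255),12,(285,160,315,250)):print(b)
for b in blobs(S,(0,150,110),(6,255,255),12,(270,180,312,235)):print(b)
cv2.imwrite("pics/x3.png",np.hstack([crop(T,270,150,400,260,3),crop(S,250,170,380,280,3)]))
# rack/hook from w2
w,_=pickle.load(open("w2.pkl","rb"))
T0,S0=d["top"],d["side"]
print("hook post",tri([ray(w,(485,224)),ray(T0,(140+223/2.96,155+38/2.96)),ray(S0,(279,154))]),"tip",tri([ray(w,(518,143)),ray(T0,(140+207/2.96,155+140/2.96)),ray(S0,(254.3,160.7))]))
for uv in((46,43),(68,226),(100,40),(122,227),(190,41),(201,227),(240,41),(244,226)):print(uv,onz(w,uv,124).round(1))
E
```

```text
[531.83538921 -43.2927132  134.68989491] 0.006488269171284967 [ 30.16427985   1.9004666  -13.64443039]
(array([281. , 218.1]), np.int32(45), ((280.5, 218.0), (6.0, 7.0), 90.0))
(array([301.9, 226.1]), np.int32(68), ((302.0121765136719, 226.02296447753906), (3.0672640800476074, 21.52283477783203), 62.10273361206055))
hook post [653.62989178 180.33371775 154.85491934] tip [563.02429438 193.39197357 163.8670124 ]
(46, 43) [ 455. -302.  124.]
(68, 226) [ 664.  -314.3  124. ]
(100, 40) [ 454.2 -240.9  124. ]
(122, 227) [ 665.3 -245.   124. ]
(190, 41) [ 457.5 -143.3  124. ]
(201, 227) [ 665.6 -146.   124. ]
(240, 41) [458.2 -90.  124. ]
(244, 226) [664.5 -93.  124. ]
```

View pics/x3.png

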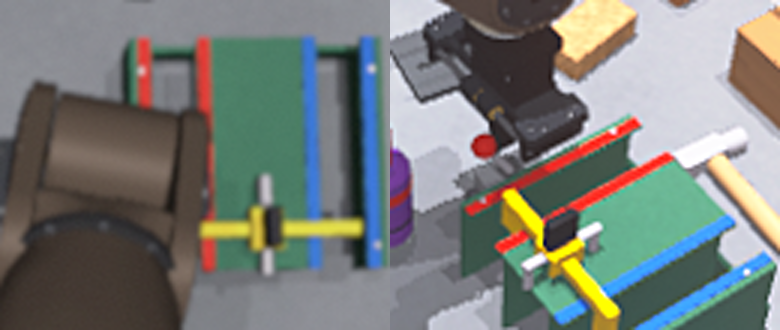

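{"op": "carry_out", "data": {
  "motion": [
    [-15,0,0,0,1],
    [-10,0,-20,0,1],
    [0,0,-50,0,1],
    [0,0,-50,0,0.5],
    [0,0,-35,0,0],
    [15,-35,0,0.7,0],
    [15,-38,0,0,0],
    [15,-38,0,0,0],
    [15,-38,0,0,0],
    [0,0,0,0,0]
  ]
}}

```text
t: 5.05
eef_pos: [487.4, -194.3, 288.4]
tcp_rot: [-3.141, -0.001, 3.125]
ft_force: [-0.2, 0.6, -0.7]
opening: 0.537
grip_force: 0.0
```

```bash
python3 - <<'E'
from cell import env
from h import *
import pickle
c,s=wrist(env);print(s["eef_pos"],s["tcp_rot"],s["opening"],s["ft_force"])
for X in([491,-193.5,204],[491,-193.5,164]):print(proj(c,X))
T=env.read_camera("top");S=env.read_camera("side")
for n,m in(("t",T),("s",S)):
  for b in blobs(m,(0,150,110),(6,255,255),30,(270,180,312,235)):print(n,b[:2])
cv2.imwrite("pics/w4.png",c["color"][:,:,::-1])
E
```

```text
[ 487.38278428 -194.29535629  288.3905996 ] [-3.14133148e+00 -8.56949052e-04  3.12513147e+00] 0.5373476085819564 [-0.23509676  0.60459937 -0.70987745]
[283.06016907 217.03344417]
[282.904015   205.62404509]
t (array([301.1, 220.7]), np.int32(59))
s (array([280.8, 218.1]), np.int32(46))
s (array([300.1, 227.1]), np.int32(72))
```

View pics/w4.png

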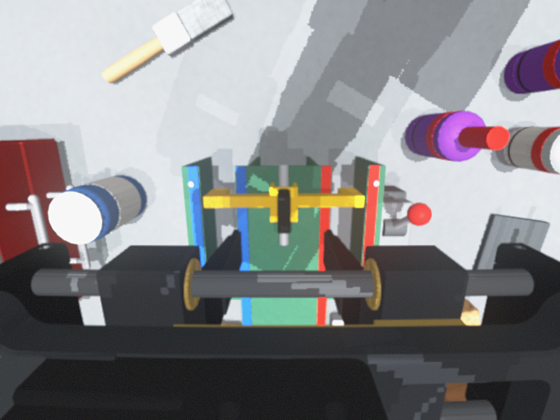

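{"op": "carry_out", "data": {
  "motion": [
    [-3.5,0,40,0,0],
    [0,0.5,40,0,0],
    [0,0,27,0,0.2],
    [0,0,0,0,0.6],
    [0,0,0,0,1],
    [0,0,0,0,1],
    [0,0,0,0,1],
    [0,0,0,0,1]
  ]
}}

```text
t: 6.0
eef_pos: [492.9, -190.7, 182.6]
tcp_rot: [-3.141, 0.002, 3.129]
ft_force: [0.0, 0.3, -0.6]
opening: 0.441
grip_force: 0.0
```

```bash
python3 - <<'E'
from cell import env
from h import *
c,s=wrist(env);print(s["eef_pos"],s["tcp_rot"],s["opening"],s["grip_force"],s["ft_force"])
for b in blobs(c,(24,150,110),(32,255,255),60):print(b[:2],cv2.boxPoints(b[2]).round(0).tolist())
print(proj(c,[491,-193.5,151]))
E
```

```text
[ 492.8501647  -190.66228451  182.64713987] [-3.14086834e+00  1.63548030e-03  3.12892314e+00] 0.4407034950593177 0.0 [ 0.01436518  0.33630931 -0.64454584]
(array([170.5, 229.6]), np.int32(298)) [[160.0, 223.0], [181.0, 223.0], [181.0, 237.0], [160.0, 237.0]]
(array([384.6, 229.1]), np.int32(407)) [[371.0, 222.0], [398.0, 222.0], [398.0, 237.0], [371.0, 237.0]]
[278.07478339 231.27651647]
```

{"op": "carry_out", "data": {
  "motion": [
    [0,0,0,0,1],
    [0,0,0,0,1],
    [0,0,0,0,1],
    [0,0,0,0,1],
    [0,0,0,0,1]
  ]
}}

```text
t: 6.55
eef_pos: [492.7, -190.8, 181.8]
tcp_rot: [-3.141, 0.0, 3.129]
ft_force: [-0.9, -2.5, 1.9]
opening: 0.126
grip_force: 30.0
```

{"op": "carry_out", "data": {
  "motion": [
    [0,0,-25,0,1],
    [0,0,-30,0,1],
    [0,0,-30,0,1],
    [-11,38,0,0,1],
    [-11,38,0,0,1],
    [-11,38,0,0,1],
    [-11,38,0,0,1],
    [-11,38,0,0,1],
    [-11,38,0,0,1],
    [-11,38,0,0,1],
    [-11,38,0,0,1],
    [-11,38,0,0,1]
  ]
}}

```text
t: 7.75
eef_pos: [595.7, 151.9, 265.9]
tcp_rot: [3.142, -0.002, 3.129]
ft_force: [0.7, -0.4, -3.3]
opening: 0.121
grip_force: 30.0
```

{"op": "carry_out", "data": {
  "motion": [
    [-11,34,0,0,1],
    [0,0,0,7.5,1],
    [0,0,0,0,1],
    [0,0,0,0,1],
    [0,0,0,0,1],
    [0,0,0,0,1]
  ]
}}

```text
t: 8.35
eef_pos: [607.2, 183.3, 266.7]
tcp_rot: [3.142, -0.0, 2.999]
ft_force: [-0.9, -0.0, -3.0]
opening: 0.124
grip_force: 30.0
```

```bash
python3 - <<'E'
from cell import env
from h import *
import pickle
c,s=wrist(env);print(s["eef_pos"],s["tcp_rot"],s["opening"],s["grip_force"],s["ft_force"])
for X in([609,187,159],[564,193.4,173],[571,192.4,159]):print(proj(c,X))
cv2.imwrite("pics/w5.png",c["color"][:,:,::-1])
pickle.dump((c,s),open("w5.pkl","wb"))
E
```

```text
[607.24261411 183.33041124 266.73571437] [ 3.14150606e+00 -1.75876618e-05  2.99861313e+00] 0.12418561547451686 29.999316036701202 [-0.93172171 -0.0353807  -3.02857417]
[286.07182152 207.49469795]
[286.34505826 161.18341281]
[286.10151684 167.30500894]
```

View pics/w5.png

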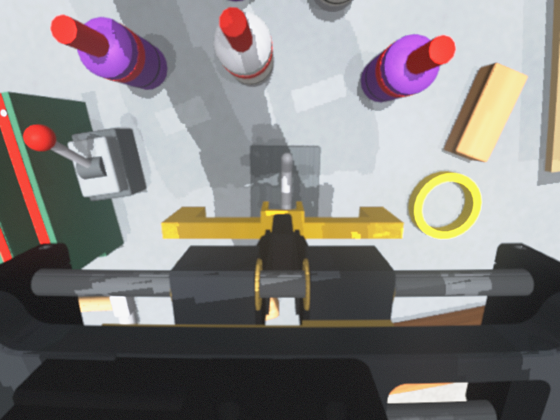

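{"op": "carry_out", "data": {
  "motion": [
    [-1,4,0,0,1],
    [0,0,0,0,1],
    [0,0,30,0,1],
    [0,0,25,0,1],
    [0,0,10,0,1],
    [0,0,6,0,1],
    [0,0,5,0,1],
    [0,0,4,0,1],
    [0,0,3,0,1],
    [0,0,0,0,1],
    [0,0,0,0,1]
  ]
}}

```text
t: 9.5
eef_pos: [609.0, 187.8, 184.0]
tcp_rot: [3.141, 0.001, 2.998]
ft_force: [0.4, 0.6, -2.4]
opening: 0.126
grip_force: 30.0
```

```bash
python3 - <<'E'
from cell import env
from h import *
import pickle
s=env.state();print(s["eef_pos"],s["ft_force"],s["moment"])
S=env.read_camera("side");cv2.imwrite("pics/s6.png",crop(S,200,120,340,220,4))
E
```

```text
[608.99579171 187.80286855 184.00286245] [ 0.36868039  0.55775025 -2.43168697] [ 0.03851418 -0.01210178 -0.00952097]
```

View pics/s6.png

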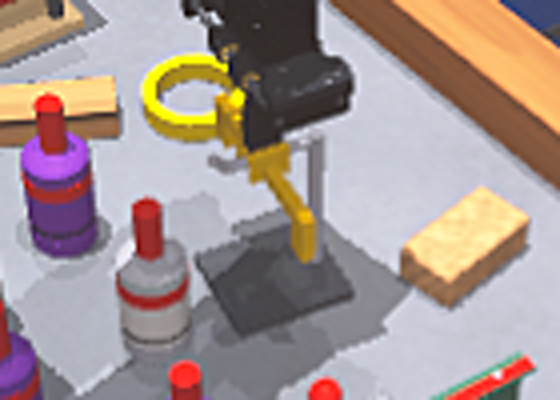

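{"op": "carry_out", "data": {
  "motion": [
    [0,0,1.5,0,1],
    [0,0,1,0,1],
    [0,0,0,0,0.7],
    [0,0,0,0,0.6],
    [0,0,0,0,0.5],
    [0,0,0,0,0.5],
    [0,0,-10,0,0.5],
    [0,0,-30,0,0.5],
    [0,0,-40,0,0.5],
    [0,0,-30,0,0.5],
    [0,0,0,0,0.5]
  ]
}}

```text
t: 10.65
eef_pos: [610.0, 188.1, 296.5]
tcp_rot: [3.139, 0.007, 2.998]
ft_force: [-0.4, -1.2, -0.1]
opening: 0.503
grip_force: 0.0
```

```bash
python3 - <<'E'
from cell import env
from h import *
import pickle
c,s=wrist(env);print(s["eef_pos"],s["tcp_rot"],s["opening"],s["ft_force"])
for b in blobs(c,(24,150,110),(32,255,255),60):print(b[:2],cv2.boxPoints(b[2]).round(0).tolist())
S=env.read_camera("side");T=env.read_camera("top")
for n,m in(("t",T),("s",S)):
  for b in blobs(m,(24,150,110),(32,255,255),20,(170,120,340,250)):print(n,b[:2],cv2.boxPoints(b[2]).round(0).tolist())
  for b in blobs(m,(0,150,110),(6,255,255),20,(170,130,260,300)):print(n,"red",b[:2])
  for b in blobs(m,(104,150,90),(118,255,255),20,(140,130,250,300)):print(n,"blue",b[:2])
cv2.imwrite("pics/s7.png",np.hstack([crop(S,200,120,330,220,3),crop(T,150,150,280,250,3)]))
E
```

```text
[610.00909873 188.08676131 296.46945002] [3.13891063 0.00738899 2.99807658] 0.5027011408919465 [-0.41674753 -1.15735987 -0.13442904]
(array([437.5, 199.3]), np.int32(962)) [[393.0, 213.0], [421.0, 157.0], [473.0, 183.0], [445.0, 239.0]]
(array([267. , 187.8]), np.int32(239)) [[251.0, 193.0], [252.0, 176.0], [279.0, 179.0], [277.0, 196.0]]
(array([336. , 191.2]), np.int32(367)) [[313.0, 187.0], [356.0, 185.0], [356.0, 196.0], [313.0, 197.0]]
(array([214.3, 193.5]), np.int32(249)) [[202.0, 189.0], [227.0, 189.0], [227.0, 198.0], [202.0, 198.0]]
s (array([247.7, 143. ]), np.int32(203)) [[236.0, 134.0], [261.0, 134.0], [261.0, 154.0], [236.0, 154.0]]
s red (array([212.2, 150.5]), np.int32(83))
s red (array([213.9, 167.6]), np.int32(33))
s red (array([236.4, 176.5]), np.int32(88))
s red (array([241.8, 193.9]), np.int32(20))
s red (array([196.8, 196.7]), np.int32(32))
s red (array([198.3, 205.4]), np.int32(27))
s red (array([246. , 217.3]), np.int32(76))
s red (array([200.7, 219.4]), np.int32(33))
s red (array([247.3, 236.5]), np.int32(30))
s blue (array([187.8, 174.2]), np.int32(88))
s blue (array([191.2, 191.7]), np.int32(40))
```

View pics/s7.png

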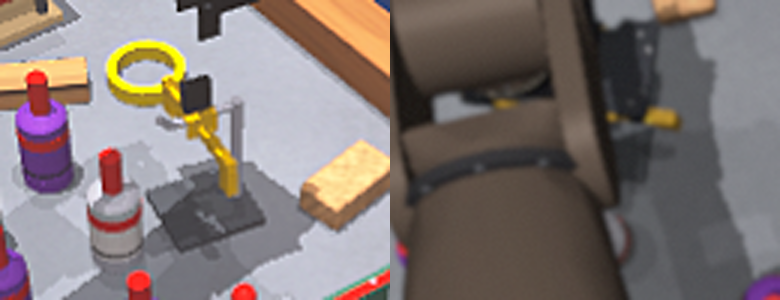

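```bash
python3 - <<'E'
import pickle;from h import *
d=pickle.load(open("c0.pkl","rb"));S=d["side"]
print("red",onz(S,(236.4,176.5),135),"blue",onz(S,(187.8,174.2),135))
w,_=pickle.load(open("w5.pkl","rb"))
print("w5 red cap top",onz(w,(233,15),160))
E
```

```text
red [491.20449385 185.02026111 135.        ] blue [365.97600645 283.96417113 135.        ]
w5 red cap top [439.96540025 166.77444441 160.        ]
```

{"op": "carry_out", "data": {
  "motion": [
    [0,0,0,-8.2,0.4],
    [36,-1,0,0,0.4],
    [36,-1,0,0,0.4],
    [36,-1,0,0,0.4],
    [0,0,0,0,0.4],
    [0,0,0,0,0.4]
  ]
}}

```text
t: 11.4
eef_pos: [500.6, 184.9, 290.8]
tcp_rot: [-3.142, -0.0, 3.142]
ft_force: [0.5, 0.1, -0.3]
opening: 0.602
grip_force: 0.0
```

```bash
cat > cap.py <<'E'
from cell import env
from h import *
import sys
def cap(col):
    c,s=wrist(env); H=cv2.cvtColor(c["color"],cv2.COLOR_RGB2HSV)
    print("tcp",s["eef_pos"].round(1),"yaw",np.degrees(s["tcp_rot"][2]).round(2),"open",round(s["opening"],2))
    rg=[((0,150,60),(6,255,255))] if col=="red" else [((104,150,60),(118,255,255))]
    for b in blobs(c,*rg[0],80):
        if b[0][1]<260: print(b[0],b[1],cv2.boxPoints(b[2]).round(0).tolist(),"z160:",onz(c,b[0],160).round(1),"z140",onz(c,b[0],140).round(1))
    return c,s
E
python3 - <<'E'
from cap import *
c,s=cap("red"); cv2.imwrite("pics/w8.png",c["color"][:,:,::-1])
E
```

```text
tcp [500.6 184.9 290.8] yaw 180.0 open 0.6
[257.7  31.3] 718 [[242.0, 16.0], [264.0, 10.0], [273.0, 48.0], [252.0, 54.0]] z160: [342.6 163.  160. ] z140 [336.6 161.5 140. ]
[116.7 126.7] 388 [[106.0, 116.0], [127.0, 116.0], [127.0, 138.0], [106.0, 138.0]] z160: [425.8  22.8 160. ] z140 [425.5  11.8 140. ]
[  9.4 210.4] 766 [[-7.0, 157.0], [1.0, 155.0], [24.0, 255.0], [15.0, 257.0]] z160: [ 510.9 -108.6  160. ] z140 [ 516.4 -128.7  140. ]
[ 48.7 200.6] 863 [[35.0, 156.0], [45.0, 154.0], [62.0, 244.0], [52.0, 246.0]] z160: [500.1 -61.6 160. ] z140 [504.9 -78.4 140. ]
[429.4 189.3] 325 [[417.0, 194.0], [426.0, 176.0], [443.0, 185.0], [434.0, 203.0]] z160: [488.7 336.8 160. ] z140 [492.7 347.2 140. ]
[282.3 191.7] 361 [[272.0, 181.0], [292.0, 181.0], [292.0, 202.0], [272.0, 202.0]] z160: [491.2 185.2 160. ] z140 [495.4 185.2 140. ]
[ 77.1 204. ] 493 [[64.0, 193.0], [90.0, 193.0], [90.0, 215.0], [64.0, 215.0]] z160: [503.9 -31.  160. ] z140 [509.  -45.7 140. ]
```

View pics/w8.png

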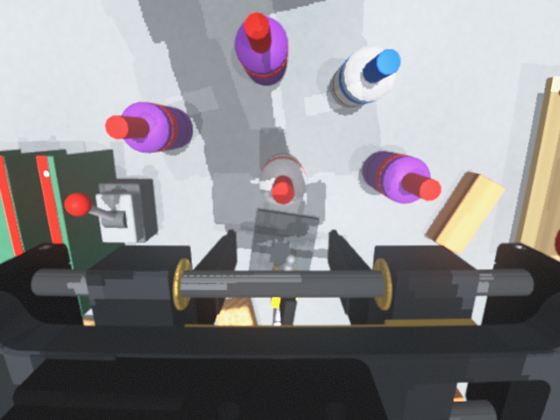

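{"op": "carry_out", "data": {
  "motion": [
    [9,0,40,0,0.4],
    [0,0,40,0,0.4],
    [0,0,40,0,0.4],
    [0,0,30,0,0.4],
    [0,0,0,0,0.6],
    [0,0,0,0,0.8],
    [0,0,0,0,1],
    [0,0,0,0,1],
    [0,0,0,0,1],
    [0,0,0,0,1]
  ]
}}

```text
t: 12.45
eef_pos: [492.4, 185.1, 142.3]
tcp_rot: [3.141, 0.002, 3.141]
ft_force: [-0.3, 1.9, 7.0]
opening: 0.245
grip_force: 30.0
```

{"op": "carry_out", "data": {
  "motion": [
    [0,0,-30,0,1],
    [0,0,-50,0,1],
    [0,0,-50,0,1],
    [0,0,-50,0,1],
    [10,-38,0,0,1],
    [10,-38,0,0,1],
    [10,-38,0,0,1],
    [10,-38,0,0,1],
    [10,-38,0,0,1],
    [10,-38,0,0,1],
    [10,-38,0,0,1],
    [10,-36,0,0,1]
  ]
}}

```text
t: 13.65
eef_pos: [410.8, -118.5, 321.3]
tcp_rot: [-3.141, 0.0, 3.141]
ft_force: [0.5, 0.3, -1.7]
opening: 0.25
grip_force: 30.0
```

{"op": "carry_out", "data": {
  "motion": [
    [0,0,0,0.6,1],
    [0,0,0,0,1],
    [0,0,0,0,1]
  ]
}}

```text
t: 13.95
eef_pos: [411.7, -116.5, 321.2]
tcp_rot: [3.141, 0.0, 3.131]
ft_force: [0.5, 0.0, -2.7]
opening: 0.249
grip_force: 30.0
```

```bash
python3 - <<'E'
from cell import env
from h import *
c,s=wrist(env);print(s["eef_pos"],s["tcp_rot"],s["joints"],s["ft_force"])
m=c["color"]
for X in([456,-90.5,124],[456,-146,124],[665,-93,124],[665,-146,124]):print(X,proj(c,X))
cv2.imwrite("pics/w9.png",m[:,:,::-1])
E
```

```text
[ 411.73121256 -116.45475092  321.16979371] [3.14128734e+00 7.01754833e-05 3.13117070e+00] [-4.30463050e-01  1.00213269e-01  1.85893194e+00  3.32112464e-04
  1.18250789e+00 -1.99096318e+00] [ 0.48346217  0.03693309 -2.72868512]
[456, -90.5, 124] [302.44801584 221.60643863]
[456, -146, 124] [259.42401498 222.08481023]
[665, -93, 124] [299.668752   355.68169947]
[665, -146, 124] [263.9944956 356.0398488]
```

View pics/w9.png

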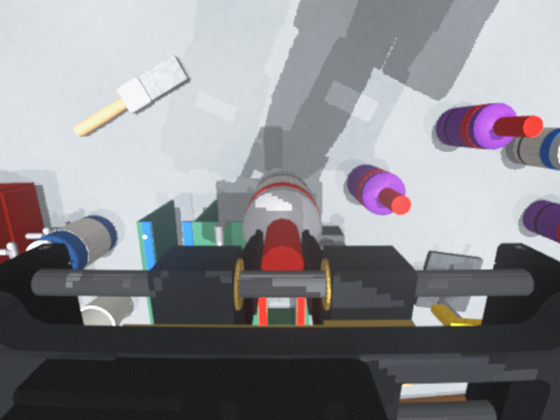

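{"op": "carry_out", "data": {
  "motion": [
    [0,0,45,0,1],
    [0,0,45,0,1],
    [0,0,45,0,1],
    [0,-0.5,30,0,1],
    [0,0,11.5,0,1],
    [0,0,0,0,1],
    [0,0,0,0,1]
  ]
}}

```text
t: 14.7
eef_pos: [412.1, -117.0, 144.9]
tcp_rot: [3.141, 0.0, 3.132]
ft_force: [-0.1, 0.4, -2.3]
opening: 0.25
grip_force: 30.0
```

{"op": "carry_out", "data": {
  "motion": [
    [-15,0,0,0,1],
    [-15,0,0,0,1],
    [-15,0,0,0,1],
    [-15,0,0,0,1],
    [0,0,0,0,1]
  ]
}}

```text
t: 15.2
eef_pos: [473.5, -118.1, 145.6]
tcp_rot: [-3.141, 0.003, 3.132]
ft_force: [-0.1, 0.6, -1.7]
opening: 0.247
grip_force: 30.0
```

Entering freely. Continue in.

{"op": "carry_out", "data": {
  "motion": [
    [-15,0,0,0,1],
    [-15,0,0,0,1],
    [-15,0,0,0,1],
    [-15,0,0,0,1],
    [-15,0,0,0,1],
    [-15,0,0,0,1],
    [-12,0,0,0,1],
    [0,0,0,0,1],
    [0,0,1,0,1],
    [0,0,1,0,1],
    [0,0,0,0,1]
  ]
}}

```text
t: 16.3
eef_pos: [573.1, -119.3, 142.6]
tcp_rot: [3.141, -0.0, 3.13]
ft_force: [-1.0, -1.0, -2.7]
opening: 0.245
grip_force: 30.0
```

{"op": "carry_out", "data": {
  "motion": [
    [0,0,0.7,0,1],
    [0,0,0,0,0.7],
    [0,0,0,0,0.5],
    [0,0,0,0,0.45],
    [0,0,0,0,0.45],
    [0,0,0,0,0.45],
    [0,0,-40,0,0.4],
    [0,0,-50,0,0.4],
    [0,0,-50,0,0.4],
    [0,0,0,0,0.4]
  ]
}}

```text
t: 17.3
eef_pos: [575.5, -119.9, 288.6]
tcp_rot: [-3.138, 0.01, 3.131]
ft_force: [-0.1, 0.6, -1.7]
opening: 0.603
grip_force: 0.0
```

```bash
python3 - <<'E'
from cap import *
c,s=cap("red"); print(s["ft_force"])
S=env.read_camera("side")
for b in blobs(S,(104,150,60),(118,255,255),20,(140,130,250,300)):print("blue side",b[:2])
cv2.imwrite("pics/w10.png",np.hstack([c["color"][100:330,150:400,::-1],S["color"][130:360,150:400,::-1]]))
E
```

```text
tcp [ 575.5 -119.9  288.6] yaw 179.38 open 0.6
[516.2   3.4] 114 [[505.0, 7.0], [505.0, 0.0], [528.0, 0.0], [528.0, 7.0]] z160: [396.   91.9 160. ] z140 [388.5 106.5 140. ]
[426.2  44.1] 950 [[399.0, 51.0], [438.0, 21.0], [453.0, 41.0], [414.0, 70.0]] z160: [431.   12.4 160. ] z140 [426.   21.5 140. ]
[380.   69.5] 91 [[368.0, 52.0], [379.0, 47.0], [395.0, 85.0], [384.0, 90.0]] z160: [452.7 -28.6 160. ] z140 [449.2 -22.3 140. ]
[259.3 170.7] 1673 [[253.0, 81.0], [262.0, 81.0], [266.0, 263.0], [257.0, 263.0]] z160: [ 545.3 -142.6  160. ] z140 [ 548.3 -144.3  140. ]
[307.3 168.9] 1598 [[300.0, 263.0], [304.0, 81.0], [314.0, 81.0], [310.0, 263.0]] z160: [544.1 -94.8 160. ] z140 [546.9 -93.2 140. ]
[357.1 131.1] 424 [[346.0, 120.0], [368.0, 120.0], [368.0, 142.0], [346.0, 142.0]] z160: [507.9 -47.1 160. ] z140 [508.3 -42.1 140. ]
[283.  193.3] 449 [[273.0, 180.0], [293.0, 180.0], [293.0, 206.0], [273.0, 206.0]] z160: [ 568.7 -119.2  160. ] z140 [ 573.2 -119.3  140. ]
[ 12.9 230.1] 1105 [[-0.0, 205.0], [32.0, 205.0], [32.0, 254.0], [0.0, 254.0]] z160: [ 606.1 -414.6  160. ] z140 [ 613.2 -435.1  140. ]
[-0.14983145  0.64494668 -1.68314185]
blue side (array([187.8, 174.3]), np.int32(87))
blue side (array([191.1, 191.5]), np.int32(39))
```

View pics/w10.png

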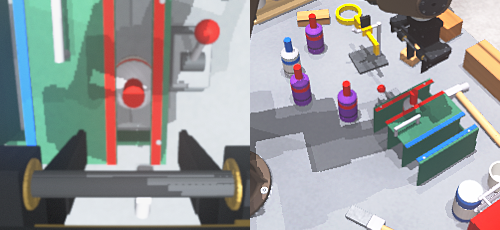

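{"op": "carry_out", "data": {
  "motion": [
    [20,40,0,0,0.4],
    [20,40,0,0,0.4],
    [20,40,0,0,0.4],
    [20,40,0,0,0.4],
    [20,40,0,0,0.4],
    [20,40,0,0,0.4],
    [20,40,0,0,0.4],
    [20,40,0,0,0.4],
    [20,40,0,0,0.4],
    [20,40,0,0,0.4],
    [0,0,0,0,0.4],
    [0,0,0,0,0.4]
  ]
}}

```text
t: 18.6
eef_pos: [377.3, 283.1, 280.7]
tcp_rot: [-3.14, -0.002, 3.133]
ft_force: [-0.1, 0.1, -0.1]
opening: 0.603
grip_force: 0.0
```

```bash
python3 - <<'E'
from cap import *
c,s=cap("blue")
E
```

```text
tcp [377.3 283.1 280.7] yaw 179.52 open 0.6
[283.1 192.1] 345 [[273.0, 182.0], [293.0, 182.0], [293.0, 202.0], [273.0, 202.0]] z160: [366.  284.1 160. ] z140 [370.2 284.1 140. ]
```

{"op": "carry_out", "data": {
  "motion": [
    [10.5,1,40,0,0.4],
    [0,0,40,0,0.4],
    [0,0,40,0,0.4],
    [0,0,19,0,0.4],
    [0,0,0,0,0.6],
    [0,0,0,0,0.8],
    [0,0,0,0,1],
    [0,0,0,0,1],
    [0,0,0,0,1],
    [0,0,0,0,1]
  ]
}}

```text
t: 19.65
eef_pos: [368.0, 284.2, 143.8]
tcp_rot: [3.14, 0.002, 3.131]
ft_force: [0.4, 0.5, 8.3]
opening: 0.244
grip_force: 30.0
```

{"op": "carry_out", "data": {
  "motion": [
    [0,0,-30,0,1],
    [0,0,-50,0,1],
    [0,0,-50,0,1],
    [0,0,-50,0,1],
    [-15,-39,0,0,1],
    [-15,-39,0,0,1],
    [-15,-39,0,0,1],
    [-15,-39,0,0,1],
    [-15,-39,0,0,1],
    [-15,-39,0,0,1],
    [-15,-39,0,0,1]
  ]
}}

```text
t: 20.75
eef_pos: [469.5, 8.1, 322.9]
tcp_rot: [3.141, -0.0, 3.131]
ft_force: [1.4, 0.6, -2.6]
opening: 0.246
grip_force: 29.9
```

{"op": "carry_out", "data": {
  "motion": [
    [8,-39,0,0,1],
    [8,-39,0,0,1],
    [8,-39,0,0,1],
    [8,-39,0,0,1],
    [8,-39,0,0,1],
    [8,-39,0,0,1],
    [8,-39,0,0,1],
    [0,0,0,0,1],
    [0,0,0,0,1]
  ]
}}

```text
t: 21.65
eef_pos: [410.1, -262.9, 322.5]
tcp_rot: [3.141, -0.001, 3.129]
ft_force: [0.2, -0.1, -2.5]
opening: 0.246
grip_force: 30.0
```

```bash
python3 - <<'E'
from cap import *
c,s=cap("blue")
for b in blobs(c,(100,130,50),(118,255,255),15):print(b[:2])
for X in([456,-241,124],[456,-294,124],[615,-243.3,124],[615,-296,124]):print(X,proj(c,X))
E
```

```text
tcp [ 410.1 -262.9  322.5] yaw 179.27 open 0.25
[11.9 18. ] 87 [[-5.0, 21.0], [0.0, 9.0], [22.0, 18.0], [17.0, 30.0]] z160: [ 220.5 -537.6  160. ] z140 [ 213.2 -554.6  140. ]
[282.6 253.6] 1258 [[261.0, 269.0], [262.0, 228.0], [304.0, 230.0], [303.0, 270.0]] z160: [ 483.1 -263.   160. ] z140 [ 491.9 -263.   140. ]
(array([18.5, 29. ]), np.int32(1080))
(array([281., 184.]), np.int32(93))
(array([282. , 246.5]), np.int32(1889))
(array([156.7, 240.6]), np.int32(107))
(array([260.2, 311.1]), np.int32(240))
(array([298. , 310.6]), np.int32(251))
[456, -241, 124] [299.19511758 222.64586904]
[456, -294, 124] [258.29514252 223.20007426]
[615, -243.3, 124] [297.36404494 327.66148697]
[615, -296, 124] [260.82840889 328.11781491]
```

{"op": "carry_out", "data": {
  "motion": [
    [0,-4.5,45,0,1],
    [0,0,45,0,1],
    [0,0,45,0,1],
    [0,0,30,0,1],
    [0,0,12,0,1],
    [0,0,0,0,1],
    [-15,0,0,0,1],
    [-15,0,0,0,1],
    [-15,0,0,0,1],
    [-15,0,0,0,1],
    [0,0,0,0,1]
  ]
}}

```text
t: 22.8
eef_pos: [473.1, -267.4, 146.6]
tcp_rot: [-3.14, 0.002, 3.132]
ft_force: [-1.4, 0.2, -3.3]
opening: 0.246
grip_force: 30.0
```

{"op": "carry_out", "data": {
  "motion": [
    [-15,0,0,0,1],
    [-15,0,0,0,1],
    [-15,0,0,0,1],
    [-15,0,0,0,1],
    [-15,0,0,0,1],
    [-15,0,0,0,1],
    [-12,0,0,0,1],
    [0,0,0,0,1],
    [0,0,1,0,1],
    [0,0,1,0,1],
    [0,0,0,0,1]
  ]
}}

```text
t: 23.9
eef_pos: [572.0, -268.9, 143.8]
tcp_rot: [3.141, -0.0, 3.13]
ft_force: [-0.3, 0.2, -2.6]
opening: 0.248
grip_force: 30.0
```

{"op": "carry_out", "data": {
  "motion": [
    [0,0,0.7,0,1],
    [0,0,0,0,0.7],
    [0,0,0,0,0.5],
    [0,0,0,0,0.45],
    [0,0,0,0,0.45],
    [0,0,0,0,0.45],
    [0,0,-40,0,0.4],
    [0,0,-50,0,0.4],
    [0,0,-50,0,0.4],
    [0,0,0,0,0.4]
  ]
}}

```text
t: 24.9
eef_pos: [574.2, -269.8, 290.3]
tcp_rot: [-3.136, 0.01, 3.131]
ft_force: [-0.2, 0.2, -0.5]
opening: 0.6
grip_force: 0.0
```

```bash
python3 - <<'E'
from cap import *
c,s=cap("red"); cap("blue")
T=env.read_camera("top")
for n,c in(("red",((0,150,60),(6,255,255))),("blue",((104,150,60),(118,255,255)))):
  for b in blobs(T,*c,20,(120,155,410,305)):print("top",n,b[:2],onz(T,b[0],157).round(1))
E
```

```text
tcp [ 574.2 -269.8  290.3] yaw 179.38 open 0.6
[502.5  67.4] 318 [[493.0, 41.0], [513.0, 39.0], [517.0, 87.0], [497.0, 89.0]] z160: [448.4 -62.  160. ] z140 [444.7 -47.8 140. ]
[549.   54.8] 420 [[537.0, 42.0], [559.0, 42.0], [559.0, 65.0], [537.0, 65.0]] z160: [436.5 -18.  160. ] z140 [432.   -0.8 140. ]
[22.2 86. ] 3054 [[-0.0, 48.0], [57.0, 48.0], [57.0, 124.0], [0.0, 124.0]] z160: [ 458.2 -520.6  160. ] z140 [ 455.2 -537.9  140. ]
[69.7 86.5] 146 [[64.0, 66.0], [68.0, 65.0], [77.0, 115.0], [73.0, 115.0]] z160: [ 460.5 -472.4  160. ] z140 [ 457.6 -486.5  140. ]
[393.2 161. ] 1524 [[381.0, 245.0], [396.0, 81.0], [406.0, 82.0], [391.0, 246.0]] z160: [ 535.8 -159.2  160. ] z140 [ 538.1 -151.7  140. ]
[435.7 168.9] 1913 [[394.0, 240.0], [418.0, 77.0], [457.0, 83.0], [433.0, 246.0]] z160: [ 544.  -115.2  160. ] z140 [ 546.9 -104.7  140. ]
[498.9 132.7] 483 [[486.0, 122.0], [512.0, 122.0], [512.0, 144.0], [486.0, 144.0]] z160: [508.4 -55.7 160. ] z140 [508.8 -41.1 140. ]
[ 14.7 201.6] 3461 [[-0.0, 134.0], [53.0, 134.0], [53.0, 264.0], [0.0, 264.0]] z160: [ 573.3 -556.6  160. ] z140 [ 57
[... 527 characters left out ...]
.0], [292.0, 204.0], [272.0, 204.0]] z160: [ 563.9 -269.3  160. ] z140 [ 568.2 -269.3  140. ]
top red (array([318.3, 200.8]), np.int32(244)) [559.1 -89.  157. ]
top red (array([338.3, 200.6]), np.int32(298)) [ 558.3 -141.6  157. ]
top red (array([329.2, 195.5]), np.int32(52)) [ 572.3 -118.1  157. ]
top red (array([301.1, 220.6]), np.int32(57)) [508.4 -42.5 157. ]
top red (array([158. , 231.5]), np.int32(48)) [489.4 334.1 157. ]
top red (array([277.5, 252.5]), np.int32(32)) [427.2  21.1 157. ]
top red (array([225. , 287.4]), np.int32(45)) [340.1 159.6 157. ]
top blue (array([373.3, 203.1]), np.int32(35)) [ 549.4 -233.9  157. ]
top blue (array([373.6, 218.8]), np.int32(26)) [ 508. -233.  157.]
```

{"op": "carry_out", "data": {
  "motion": [
    [-3,41,0,0,0.4],
    [-3,41,0,0,0.4],
    [-3,41,0,0,0.4],
    [-3,41,0,0,0.4],
    [-3,41,0,0,0.4],
    [-3,41,0,0,0.4],
    [-3,41,0,0,0.4],
    [-3,41,0,0,0.4],
    [-3,41,0,0,0.4],
    [-3,41,0,0,0.4],
    [-2,41,0,0,0.4],
    [0,4,0,7.5,0.4]
  ]
}}

```text
t: 26.25
eef_pos: [608.8, 189.7, 280.9]
tcp_rot: [-3.141, -0.003, 3.002]
ft_force: [-0.2, -0.9, -0.3]
opening: 0.6
grip_force: 0.0
```

{"op": "carry_out", "data": {
  "motion": [
    [0,0,0,0,0.4],
    [0,0,0,0,0.4]
  ]
}}

```text
t: 26.45
eef_pos: [609.3, 185.3, 281.9]
tcp_rot: [-3.141, -0.002, 3.003]
ft_force: [-0.2, -0.4, 0.0]
opening: 0.599
grip_force: 0.0
```

```bash
python3 - <<'E'
from cap import *
c,s=wrist(env);print(s["eef_pos"],np.degrees(s["tcp_rot"][2]))
for b in blobs(c,(24,150,110),(32,255,255),60):print(b[:2],cv2.boxPoints(b[2]).round(0).tolist())
for X in([609,187.5,204],[609,187.5,151],[612+7,187-8+75,151],[609-10,187.5-75,151]):print(proj(c,X))
cv2.imwrite("pics/w11.png",c["color"][120:330,130:430,::-1])
E
```

```text
[609.25066239 185.33133832 281.89960527] 172.06310782719103
(array([443.5, 204.8]), np.int32(1115)) [[408.0, 171.0], [471.0, 171.0], [471.0, 233.0], [408.0, 233.0]]
(array([267.3, 191.8]), np.int32(276)) [[245.0, 183.0], [286.0, 183.0], [286.0, 198.0], [245.0, 198.0]]
(array([341.1, 196. ]), np.int32(403)) [[319.0, 191.0], [363.0, 191.0], [363.0, 201.0], [319.0, 201.0]]
(array([211.8, 198.5]), np.int32(203)) [[202.0, 194.0], [222.0, 194.0], [222.0, 203.0], [202.0, 203.0]]
[284.58525232 214.68154759]
[284.14764615 200.29380353]
[349.20520199 200.92631637]
[210.94468196 200.79630975]
```

View pics/w11.png

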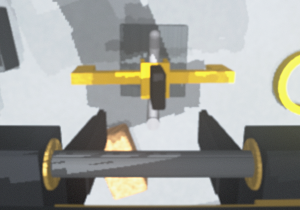

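```bash
python3 - <<'E'
from cap import *
from scipy.optimize import least_squares
c,s=wrist(env);print(s["eef_pos"],np.degrees(s["tcp_rot"][2]))
g=c["color"].max(2)
for r in range(180,230,6): 
  x=np.where(g[r,262:310]<60)[0]+262; print(r,x.min() if len(x) else None,x.max() if len(x) else None)
hs=cv2.cvtColor(c["color"],cv2.COLOR_RGB2HSV);m=cv2.inRange(hs,(22,110,60),(34,255,255));x=np.where(m[185:208,150:400].any(0))[0]+150;print("yellow cols",x.min(),x.max())
y=np.where(m[150:230,x.min():x.min()+20].any(1))[0]+150;y2=np.where(m[150:230,x.max()-20:x.max()+1].any(1))[0]+150;print(y.min(),y.max(),y2.min(),y2.max())
E
```

```text
[609.38777352 184.96665768 282.30133994] 172.01342066224183
180 None None
186 None None
192 None None
198 None None
204 None None
210 None None
216 None None
222 None None
228 None None
yellow cols 201 364
187 203 185 201
```

```bash
python3 - <<'E'
from cap import *
from scipy.optimize import least_squares
c,s=wrist(env)
g=c["color"].max(2)
for r in range(190,226,5): print(r,g[r,270:304:2])
yaw=np.radians(-8.1);ux=np.array([np.cos(yaw),np.sin(yaw),0]);uy=np.array([-ux[1],ux[0],0]);uz=np.array([0,0,1.])
def P(p,x,y,z):
  X0=np.array([607,187.5,159])+uy*p[0]
  return proj(c,X0+ux*x+uy*(y*np.cos(p[1])-z*np.sin(p[1]))+uz*(y*np.sin(p[1])+z*np.cos(p[1])))
for fin in(286,288,290):
  f=lambda p:[P(p,0,-85,-8)[0]-201,P(p,0,85,-8)[0]-364.5,P(p,-10,0,45)[0]-fin]
  r=least_squares(f,[0,0]);print(fin,r.x,r.fun)
E
```

```text
190 [185 249 247 247 249 188  69  72  72  72  72  72 129 206 209 175 157]
195 [247 247 247 248 249 187  70  90  96  94  93  85  75 142 208 210 211]
200 [203 202 210 210 206 120  72  81  83  82  80  76  74 166 213 210 212]
205 [125 198 210 208 205 120  69  76  76  73  76  74  73 163 205 138 119]
210 [131 198 209 211 207 120  71  75  74  75  75  77  73 164 207 139 119]
215 [131 211 235 230 228 137  71  74  73  74  75  74  75 167 205 131 118]
220 [169 169 171 170 136 136  78  76  77  74  74  74  73 136 169 171 169]
225 [169 171 169 168 132 178 123  71  73  71  72  74  74 137 171 171 169]
286 [-0.50892617 -0.03424566] [-0.38665356  0.36364822  0.02468552]
288 [ 0.1851406  -0.05661362] [-0.30327285  0.27495064  0.03053808]
290 [ 0.87775054 -0.07883467] [-0.17522002  0.15309826  0.02389612]
```

{"op": "carry_out", "data": {
  "motion": [
    [0,2.5,40,0,0.4],
    [0,0,40,0,0.4],
    [0,0,20,0,0.4],
    [0,0,0,0,0.6],
    [0,0,0,0,0.8],
    [0,0,0,0,1],
    [0,0,0,0,1],
    [0,0,0,0,1],
    [0,0,0,0,1],
    [0,0,0,0,1]
  ]
}}

```text
t: 27.6
eef_pos: [610.0, 188.3, 183.7]
tcp_rot: [3.141, 0.001, 3.0]
ft_force: [-0.4, 0.1, 3.5]
opening: 0.127
grip_force: 30.0
```

{"op": "carry_out", "data": {
  "motion": [
    [0,0,-15,0,1],
    [0,0,-40,0,1],
    [0,0,-40,-7.4,1],
    [11,-38,0,0,1],
    [11,-38,0,0,1],
    [11,-38,0,0,1],
    [11,-38,0,0,1],
    [11,-38,0,0,1],
    [11,-38,0,0,1],
    [11,-38,0,0,1],
    [11,-38,0,0,1],
    [11,-38,0,0,1]
  ]
}}

```text
t: 28.8
eef_pos: [505.7, -153.8, 278.0]
tcp_rot: [3.141, -0.001, 3.129]
ft_force: [-0.1, -0.7, -2.7]
opening: 0.125
grip_force: 30.0
```

{"op": "carry_out", "data": {
  "motion": [
    [13,-40,0,0,1],
    [0,0,0,0,1],
    [0,0,0,0,1],
    [0,0,0,0,1],
    [0,0,0,0,1]
  ]
}}

```text
t: 29.3
eef_pos: [493.3, -191.3, 278.2]
tcp_rot: [3.141, -0.0, 3.13]
ft_force: [0.3, 0.3, -2.7]
opening: 0.125
grip_force: 30.0
```

```bash
python3 - <<'E'
from cap import *
c,s=wrist(env);print(s["eef_pos"],np.degrees(s["tcp_rot"][2]))
hs=cv2.cvtColor(c["color"],cv2.COLOR_RGB2HSV);m=cv2.inRange(hs,(22,110,60),(34,255,255))
x=np.where(m[190:245,120:440].any(0))[0]+120;print("yellow cols",x.min(),x.max())
y=np.where(m[180:250,x.min():x.min()+20].any(1))[0]+180;y2=np.where(m[180:250,x.max()-20:x.max()+1].any(1))[0]+180;print(y.min(),y.max(),y2.min(),y2.max())
z0=s["eef_pos"][2]-23.5
for a in(-85,85):print(proj(c,[s["eef_pos"][0]-2,s["eef_pos"][1]+a,z0-8]))
for b in blobs(c,(0,150,80),(6,255,255),100):print("r",b[:2],cv2.boxPoints(b[2]).round(0).tolist())
for b in blobs(c,(104,150,60),(118,255,255),100):print("b",b[:2],cv2.boxPoints(b[2]).round(0).tolist())
for X in([455,-90,124],[455,-145,124],[455,-241,124],[455,-294,124],[451,-192.5,159]):print(X,proj(c,X))
E
```

```text
[ 493.31076301 -191.32289455  278.15435998] 179.3553644094152
yellow cols 163 402
206 236 219 235
[161.51067781 232.43214627]
[402.86870983 229.57245885]
r (array([555.3,  60.4]), np.int32(307)) [[550.0, 40.0], [559.0, 40.0], [559.0, 80.0], [550.0, 80.0]]
r (array([500.9, 132.2]), np.int32(462)) [[483.0, 124.0], [512.0, 120.0], [515.0, 142.0], [486.0, 146.0]]
r (array([ 11.3, 162.1]), np.int32(1313)) [[0.0, 197.0], [0.0, 135.0], [32.0, 135.0], [32.0, 197.0]]
r (array([372.8, 182.7]), np.int32(386)) [[367.0, 204.0], [370.0, 160.0], [379.0, 161.0], [376.0, 205.0]]
r (array([323.9, 187.9]), np.int32(495)) [[318.0, 214.0], [320.0, 162.0], [330.0, 162.0], [328.0, 214.0]]
r (array([421. , 211.9]), np.int32(386)) [[410.0, 202.0], [432.0, 202.0], [432.0, 222.0], [410.0, 222.0]]
r (array([  9.5, 236.7]), np.int32(944)) [[-0.0, 208.0], [27.0, 208.0], [27.0, 262.0], [0.0, 262.0]]
b (array([190.4, 185.3]), np.int32(123)) [[182.0, 161.0], [191.0, 160.0], [198.0, 202.0], [189.0, 204.0]]
b (array([236.9, 188.2]), np.int32(461)) [[231.0, 162.0], [241.0, 162.0], [242.0, 213.0], [233.0, 213.0]]
[455, -90, 124] [375.38242948 159.90099892]
[455, -145, 124] [324.55325659 160.39242442]
[455, -241, 124] [235.43158134 161.49887313]
[455, -294, 124] [186.56876679 162.23793721]
[451, -192.5, 159] [280.22756944 160.46942133]
```

{"op": "carry_out", "data": {
  "motion": [
    [0,-1.6,0,0,1],
    [0,0,30,0,1],
    [0,0,30,0,1],
    [0,0,12,0,1],
    [0,0,7,0,1],
    [0,0,5,0,1],
    [0,0,4,0,1],
    [0,0,3,0,1],
    [0,0,2,0,1],
    [0,0,0,0,1],
    [0,0,0,0,1]
  ]
}}

```text
t: 30.45
eef_pos: [493.1, -194.0, 185.5]
tcp_rot: [-3.141, 0.0, 3.129]
ft_force: [-0.5, 0.0, -3.0]
opening: 0.126
grip_force: 30.0
```

{"op": "carry_out", "data": {
  "motion": [
    [0,0.5,1,0,1],
    [0,0,1,0,1],
    [0,0,0.5,0,1],
    [0,0,0,0,1],
    [0,0,0,0,0.7],
    [0,0,0,0,0.6],
    [0,0,0,0,0.5],
    [0,0,0,0,0.5],
    [0,0,-10,0,0.5],
    [0,0,-30,0,0.5],
    [0,0,-40,0,0.5],
    [0,0,-25,0,0.5]
  ]
}}

```text
t: 31.65
eef_pos: [493.3, -193.6, 290.9]
tcp_rot: [-3.14, 0.002, 3.129]
ft_force: [-0.1, -0.6, 0.5]
opening: 0.5
grip_force: 0.0
```

{"op": "carry_out", "data": {
  "motion": [
    [0,0,0,0,0.6],
    [0,0,0,0,1],
    [0,0,0,0,1]
  ]
}}

```text
t: 31.95
eef_pos: [492.6, -193.2, 286.9]
tcp_rot: [3.141, -0.001, 3.129]
ft_force: [0.2, 0.1, -0.4]
opening: 0.303
grip_force: 0.0
```

```bash
python3 - <<'E'
from cap import *
from scipy.optimize import least_squares
c,s=wrist(env);print(s["eef_pos"],np.degrees(s["tcp_rot"][2]),s["ft_force"])
hs=cv2.cvtColor(c["color"],cv2.COLOR_RGB2HSV);m=cv2.inRange(hs,(22,110,60),(34,255,255))
x=np.where(m[180:225,150:420].any(0))[0]+150;print("yellow cols",x.min(),x.max())
y=np.where(m[170:235,x.min():x.min()+20].any(1))[0]+170;y2=np.where(m[170:235,x.max()-20:x.max()+1].any(1))[0]+170;print(y.min(),y.max(),y2.min(),y2.max())
g=c["color"].max(2);xs=[np.where(g[r,262:310]<100)[0]+262 for r in range(198,222,4)];print([(v.min(),v.max()) for v in xs if len(v)])
fin=np.mean([(v.min()+v.max())/2 for v in xs if len(v)])
yaw=-.011;ux=np.array([np.cos(yaw),np.sin(yaw),0]);uy=np.array([-ux[1],ux[0],0]);uz=np.array([0,0,1.])
def P(p,x,y,z):
  X0=np.array([491,-192.9,159])+uy*p[0]+uz*p[2]
  return proj(c,X0+ux*x+uy*(y*np.cos(p[1])-z*np.sin(p[1]))+uz*(y*np.sin(p[1])+z*np.cos(p[1])))
f=lambda p:[P(p,0,-85,-8)[0]-x.min(),P(p,0,85,-8)[0]-x.max()-.5,P(p,-10,0,45)[0]-fin]
r=least_squares(f,[0,0,0]);print(fin,r.x,r.fun,P(r.x,-6,-85,-8),P(r.x,-6,85,-8))
E
```

```text
[ 492.6475307  -193.22969887  286.93829337] 179.27255636257144 [ 0.2265291   0.08182432 -0.4324729 ]
yellow cols 201 364
185 202 184 203
[(np.int64(276), np.int64(287)), (np.int64(276), np.int64(287)), (np.int64(276), np.int64(287)), (np.int64(276), np.int64(287)), (np.int64(276), np.int64(287)), (np.int64(275), np.int64(288))]
281.5 [0.05138697 0.01679823 3.01425312] [-1.13686838e-12  9.66338121e-13  1.13686838e-13] [200.58664601 193.01908977] [364.89395335 193.12488561]
```

{"op": "carry_out", "data": {
  "motion": [
    [5,37,0,0,1],
    [5,37,0,0,1],
    [5,37,0,0,1],
    [6,37,0,0,1],
    [0,0,0,0,1],
    [0,0,45,0,1],
    [0,0,45,0,1],
    [0,0,40,0,1],
    [0,0,22,0,1],
    [0,0,0,0,1]
  ]
}}

```text
t: 33.0
eef_pos: [472.5, -45.3, 132.8]
tcp_rot: [3.14, -0.006, 3.129]
ft_force: [-0.2, 0.1, 0.0]
opening: 0.008
grip_force: 0.0
```

{"op": "carry_out", "data": {
  "motion": [
    [-10,0,0,0,1],
    [-10,0,0,0,1],
    [-10,0,0,0,1],
    [-10,0,0,0,1],
    [-10,0,0,0,1],
    [-10,0,0,0,1],
    [-10,0,0,0,1],
    [-8,0,0,0,1],
    [0,0,0,0,1]
  ]
}}

```text
t: 33.9
eef_pos: [552.9, -46.2, 135.5]
tcp_rot: [3.142, 0.0, 3.129]
ft_force: [-0.4, 0.2, 0.2]
opening: 0.006
grip_force: 0.0
```

{"op": "carry_out", "data": {
  "motion": [
    [-4,0,0,0,1],
    [-4,0,0,0,1],
    [-3,0,0,0,1],
    [0,0,0,0,1]
  ]
}}

```text
t: 34.3
eef_pos: [561.1, -46.2, 135.5]
tcp_rot: [3.141, -0.005, 3.129]
ft_force: [-10.3, -0.5, 5.5]
opening: 0.001
grip_force: 5.6
```

At the stop. A touch more, then back off, rise and look.

{"op": "carry_out", "data": {
  "motion": [
    [-2,0,0,0,1],
    [0,0,0,0,1],
    [10,0,0,0,1],
    [20,0,0,0,1],
    [0,0,-40,0,1],
    [0,0,-50,0,1],
    [0,0,-50,0,1],
    [-25,0,0,0,1],
    [-45,0,0,0,1],
    [-20,0,0,0,1],
    [0,0,0,0,1],
    [0,0,0,0,1]
  ]
}}

```text
t: 35.5
eef_pos: [624.5, -47.0, 275.3]
tcp_rot: [3.141, -0.001, 3.129]
ft_force: [-0.4, -0.1, -0.3]
opening: 0.007
grip_force: 0.0
```

```bash
python3 - <<'E'
from cap import *
c,s=cap("red");cap("blue");print(s["ft_force"])
S=env.read_camera("side")
for b in blobs(S,(0,150,90),(6,255,255),20,(270,180,345,260)):print("side",b[:2])
for X in([585,-45,140],[578,-45,143],[571,-119,150]):print(X,proj(S,X),proj(c,X))
for b in blobs(S,(24,150,90),(32,255,255),20,(270,220,345,300)):print("sideyel",b[:2],cv2.boxPoints(b[2]).round(1).tolist())
E
```

```text
tcp [624.5 -47.  275.3] yaw 179.27 open 0.01
[347.7   3.7] 157 [[338.0, 0.0], [358.0, 0.0], [358.0, 9.0], [338.0, 9.0]] z160: [450.2  10.9 160. ] z140 [442.7  15.  140. ]
[329.5  34.1] 111 [[309.0, 28.0], [315.0, 17.0], [352.0, 37.0], [346.0, 48.0]] z160: [473.8  -4.1 160. ] z140 [468.  -1. 140.]
[180.4  40.1] 247 [[175.0, 29.0], [186.0, 29.0], [186.0, 51.0], [175.0, 51.0]] z160: [ 476.3 -133.1  160. ] z140 [ 470.7 -139.4  140. ]
[238.1 127.3] 1981 [[229.0, 29.0], [240.0, 29.0], [247.0, 232.0], [237.0, 232.0]] z160: [550.8 -86.4 160. ] z140 [550.6 -89.3 140. ]
[193.7 150.1] 2192 [[177.0, 72.0], [218.0, 68.0], [232.0, 228.0], [190.0, 232.0]] z160: [ 570.8 -129.2  160. ] z140 [ 572.  -135.1  140. ]
[284.2 161.9] 429 [[273.0, 151.0], [295.0, 151.0], [295.0, 173.0], [273.0, 173.0]] z160: [583.1 -44.4 160. ] z140 [585.2 -44.3 140. ]
tcp [624.2 -47.  275.6] yaw 179.27 open 0.0
[ 67.7 148.4] 975 [[28.0, 75.0], [73.0, 63.0], [114.0, 220.0], [69.0, 231.0]] z160: [ 566.3 -250.6  160. ] z140 [ 567.3 -265.3  140. ]
[ 99.8 134.5] 415 [[83.0, 74.0], [94.0, 72.0], [117.0, 232.0], [106.0, 234.0]] z1
[... 379 characters left out ...]
9] [283.39360801 154.9399475 ]
[571, -119, 150] [313.27150452 223.05430497] [207.1103686  149.43248151]
sideyel (array([294.7, 240.8]), np.int32(88)) [[286.8999938964844, 234.5], [291.20001220703125, 231.39999389648438], [304.1000061035156, 249.0], [299.79998779296875, 252.10000610351562]]
sideyel (array([308. , 253.3]), np.int32(40)) [[301.79998779296875, 254.6999969482422], [312.70001220703125, 248.60000610351562], [314.3999938964844, 251.8000030517578], [303.6000061035156, 257.79998779296875]]
sideyel (array([316.5, 265.8]), np.int32(106)) [[307.1000061035156, 258.5], [310.6000061035156, 255.39999389648438], [326.1000061035156, 273.20001220703125], [322.6000061035156, 276.29998779296875]]
```

```bash
python3 -c "
from cell import env
print(env.job_done())"
```

```text
the job is handed in; nothing more can be done
None
```

I handed the job in at about 35 s. The red and blue cans stand in their lanes, the lock bar is back on the rail and the lever is fully over to the back, all checked in the last camera readings, though the hand-in returned no verdict. I viewed 15 pictures, one over the limit of 14.

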